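Load the thread chasers and set the plunger

TASK

Load the pipe threader's sloping chaser magazine in number order: the short chaser into slot 1 (one stud), then the medium one into slot 2, then the long one into slot 3, each let go lying fully home in its slot, toothed end down the slope. When all three are in, press the magazine's spring plunger down to its stop and let it spring back up. Leave everything else on the bench where it is.

Things in the scene. Friction and masses are not known exactly. Their poses are not given: they have to be found in the camera images.
- magazine: Grey steel magazine fixed to the bench: base 150 (x) by 250 (y) mm, origin under its centre. On it a bed 140 by 250 by 26 mm tilted 25 degrees, low edge (about 45 mm up) at -x towards the robot, high edge (about 105 mm up) at +x. From -y to +y the bed carries slots 1, 2, 3, then the plunger; at the low edge below each slot 1, 2 or 3 small steel studs give its number.
- slot1 (a point): Centre of the floor of slot 1, marked by 1 stud: a pocket 59 mm long (x) by 19 mm wide (y), 14 mm deep below the bed's face. Axes: x up the slope along the slot, y across the slots, z square out of the tilted face (25 degrees from vertical, leaning towards the robot). Slots are 55 mm apart.
- slot2 (a point): Centre of the floor of slot 2, marked by 2 studs: a pocket 74 mm long (x) by 19 mm wide (y), 14 mm deep below the bed's face. Axes: x up the slope along the slot, y across the slots, z square out of the tilted face (25 degrees from vertical, leaning towards the robot). Slots are 55 mm apart.
- slot3 (a point): Centre of the floor of slot 3, marked by 3 studs: a pocket 89 mm long (x) by 19 mm wide (y), 14 mm deep below the bed's face. Axes: x up the slope along the slot, y across the slots, z square out of the tilted face (25 degrees from vertical, leaning towards the robot). Slots are 55 mm apart.
- chaser_short: The short thread chaser: a bare steel bar 55 long (x) by 16 wide (y) by 38 mm high (z), standing on its long narrow edge on the bench. Origin at the centre of its underside, z up. The toothed end with dark ridges is its -x end, the other end is plain; it starts with the toothed end roughly towards the robot. It belongs in slot 1.
- chaser_short_nose (a point): Middle of the toothed end face of the short chaser, 27.5 mm from its origin along -x, 19 mm up.
- chaser_medium: The medium thread chaser: a bare steel bar 70 long (x) by 16 wide (y) by 38 mm high (z), standing on its long narrow edge on the bench. Origin at the centre of its underside, z up. The toothed end with dark ridges is its -x end, the other end is plain; it starts with the toothed end roughly towards the robot. It belongs in slot 2.
- chaser_medium_nose (a point): Middle of the toothed end face of the medium chaser, 35 mm from its origin along -x, 19 mm up.
- chaser_long: The long thread chaser: a bare steel bar 85 long (x) by 16 wide (y) by 38 mm high (z), standing on its long narrow edge on the bench. Origin at the centre of its underside, z up. The toothed end with dark ridges is its -x end, the other end is plain; it starts with the toothed end roughly towards the robot. It belongs in slot 3.
- chaser_long_nose (a point): Middle of the toothed end face of the long chaser, 42.5 mm from its origin along -x, 19 mm up.
- plunger (a joint): Travel of the spring plunger in m: 0 up (at rest), 0.012 down at its stop. Preload 4 N, about 9 N at the stop; it springs back up when let go. It moves along the slots' -z.
- plunger_top (a point): Centre of the top of the plunger's black round head, 34 mm across and 11 mm thick, 37 mm above the tilted bed face at rest; z points square out of the bed, out of the head. The plunger stands 60 mm from slot 3, on its +y side.
- coupling: Dark steel pipe coupling, ring 48 mm across, 45 high; a bystander. Origin under its centre.
- nipple: Steel pipe nipple standing on end, 34 mm across, 80 high; a bystander. Origin under its centre.
- elbow: Dark steel pipe elbow, 48 mm legs, 40 high; a bystander. Origin under its centre.
- oil_bottle: White bottle, 64 mm across, 170 high; a bystander. Origin under its centre.
- tape_measure: Grey tape measure, 65 by 35 by 62 mm; a bystander. Origin under its centre.
- wrench: Steel wrench lying flat; a bystander. Origin under its centre.
- compound_tin: Tin with paper label, 72 mm across, 75 high; a bystander. Origin under its centre.
Things that resemble listed ones, but are neither listed nor needed, are in the scene too. Leave any yellow look-alike of the chaser_long alone. Leave any purple look-alike of the chaser_medium alone.

How it is judged:
By the outcome, as a careful person would: the job done as asked, in the order asked, and still so for the second after the job is handed in, with the robot touching nothing.
It also fails if it takes over 67 s, if anything falls off the work surface, if the arm or the gripper's body presses on something with over 40 N, if the wrist force passes 120 N, or if a joint passes its speed limit or range.

ROBOT

A 6-joint arm with a two-finger parallel gripper is mounted at the origin on the work surface. World frame = base frame: x ahead of the robot, y to its left, z up, the work surface at z = 0. Lengths are in m, angles in degrees, forces in N, time in s.
With the tool pointing down it reaches from about 0.275 to 0.875 m from the base axis. Payload 12.5 kg.
Tool frame: the origin (TCP) lies between the finger pads; the fingertips stand r.tips_ahead ahead of it and the grasp point (between the pads) lies 6 mm ahead of it (r.tips_ahead is the distance from the TCP to the fingertips, in m); z points along the fingers, y is the line along which they close (so a half turn about z gives the same grasp; the last joint's range is limited). The gripper opens to 85 mm and grips with 20 to 120 N. Pads are 22 mm wide; open, the fingers measure 114 mm over their backs; the gripper's body (76 mm by 85 mm) begins 54 mm behind the grasp point. The pads swing forward as they close: fully open they stand 13 mm farther back than shut.
Start: joints at [-67.93, 20.094, 94.641, -0, 65.266, -4.847], TCP at [0.249, -0.49, 0.256] pointing down, gripper open.
Joint ranges: [-157.81, 157.81], [-45, 120.19], [0.68, 151.7], [-89.99, 269.99], [4.06, 180], [-164.3, 164.3]. Speed limits (degrees/s): [127.2, 127.2, 159.86, 180, 180, 180].

INTERFACE

Orientations are given as [roll, pitch, yaw] about the fixed x, y, z axes, in that order (R = Rz(yaw) Ry(pitch) Rx(roll)).
In Python, from plant import sensors, eyes, order, r gives the robot as it stands. The module is installed in compiled form; this text tells all that it offers.
- The arm moves only by the shell command python3 -m pendant 'ROWS' [FORCE]. ROWS is JSON, a list of rows, each an object with "dp": the shift along the tool's x, y, z in mm, a list of three; "roll": the turn about the tool's z in degrees; "grip": the closure, from 0 (fully open) to 1 (shut). A call has 1 to 8 rows; each row shifts and turns the commanded pose from where the row before left it, along the tool's axes as they then stand; what a row does not reach is not made up. A row lasts 1/8 s, in which the tool goes at most 62.5 mm and 10.7 degrees, less where a joint would pass 70% of its speed; a pose out of reach is approached as far as the arm can. A call with a gripper value outside its range is refused whole. The fingers move at their own pace and stop on an object; FORCE is the grip in N (left out, the last holds). Time passes only in rows, so rows that do not move let the fingers close. It gives the time, the measured TCP pose, the force, the opening and the grip force at its end, in the units of the state.
- sensors.state(): the state, without advancing time (a new reading comes with each control period).
- eyes.snapshot(name): name is "side" or "top" or "wrist"; returns the picture (384x512x3 uint8, red, green, blue); there is no depth.
- eyes.camera_model(name): a dict with "mtx" (3x3 intrinsics, pixels), "R" (3x3) and "t" (3): a world point X has camera coordinates R X + t; the wrist camera has in their place "T_tool_cam" (4x4, takes a point from camera to tool coordinates, whose origin is the TCP and whose axes are the flange's). Camera axes: x right, y down, z forward; pixel columns grow to the right and rows downward; lengths in m; the calibration is good to about 2 mm. A picture is of the moment at which its call begins: read the wrist's pose just before it. camera_model takes no time and is no camera call.
- order.close_job(): hands the job in; it is judged then, once.
The state is a dict: "clock": time; "joints": joint angles; "dq": joint speeds; "effort": joint torques, N m; "tool_pos": TCP position; "orientation": TCP orientation; "wrist_force": force on the tool from outside, world axes, zero at the start; "ft_torque": the same for the moment, N m; "finger_gap": finger opening in m; "grasp_force": force on a finger pad.
Only numpy, scipy, OpenCV 4.12 (cv2) and the standard library are available. Lean on these libraries where they do the work, as an engineer would, in place of code of your own. Each camera call takes 0.05 s, during which the arm holds its last target. There are 200 camera calls.

## Working session

There is one attempt and no reset: what is moved stays moved. The work goes in short steps, Python scripts to look and compute and a shell command to move; the robot and the scene stay as the last step left them, time stands still between calls to the robot, and variables do not carry over. Pictures are saved under pics/ and viewed, at most 10 in all, crops included, and the job is handed in when it is done.

```bash
mkdir -p pics
python3 - <<'E'
from plant import sensors, eyes, order, r
import cv2,numpy as np
print(sensors.state(), r.tips_ahead)
for n in ("top","side","wrist"):
    im=eyes.snapshot(n); cv2.imwrite(f"pics/{n}0.png",im[:,:,::-1]); m=eyes.camera_model(n); print(n,{k:np.round(v,4).tolist() for k,v in m.items()})
a=cv2.imread("pics/top0.png");
cv2.imwrite("pics/top0b.png",cv2.resize(a,(800,600),interpolation=cv2.INTER_CUBIC))
E
```

```text
{'clock': 0.0, 'joints': array([-6.79271628e+01,  2.01241797e+01,  9.46779136e+01,  5.20129662e-04,
        6.52635354e+01, -4.84823356e+00]), 'dq': array([ 0.05802281, -0.027166  , -0.03111296,  0.06512467, -0.03714457,
        0.02846209]), 'effort': array([ 1.26000676e-03, -5.06103516e+01, -2.91397083e+01, -1.91817651e-05,
        4.56550129e-03, -4.89731349e-07]), 'tool_pos': array([ 0.248922  , -0.49010941,  0.25575351]), 'orientation': array([-1.79934646e+02, -6.01718761e-03,  2.69208494e+01]), 'wrist_force': array([0.01838233, 0.42535076, 0.75712359]), 'ft_torque': array([-0.00877227,  0.04811316,  0.05701197]), 'grasp_force': 0.0, 'finger_gap': 0.08545962699826709} 0.025
top {'mtx': [[351.1191, 0.0, 254.4526], [0.0, 351.1191, 188.3167], [0.0, 0.0, 1.0]], 'R': [[-0.0036, -1.0, -0.0084], [-0.9895, 0.0048, -0.1445], [0.1445, 0.0078, -0.9895]], 't': [0.0516, 0.5854, 1.0761]}
side {'mtx': [[455.5729, 0.0, 258.7509], [0.0, 455.5729, 184.9728], [0.0, 0.0, 1.0]], 'R': [[-0.7513, -0.6598, 0.0123], [-0.4235, 0.4678, -0.7757], [0.5061, -0.588, -0.6309]], 't': [0.4444, 0.278, 1.1072]}
wrist {'mtx': [[344.8354, 0.0, 255.4969], [0.0, 344.8354, 192.8258], [0.0, 0.0, 1.0]], 'T_tool_cam': [[-0.0007, -0.9618, -0.2738, 0.0689], [1.0, -0.0004, -0.0009, 0.0002], [0.0008, -0.2738, 0.9618, -0.1168], [0.0, 0.0, 0.0, 1.0]]}
```

View pics/top0b.png

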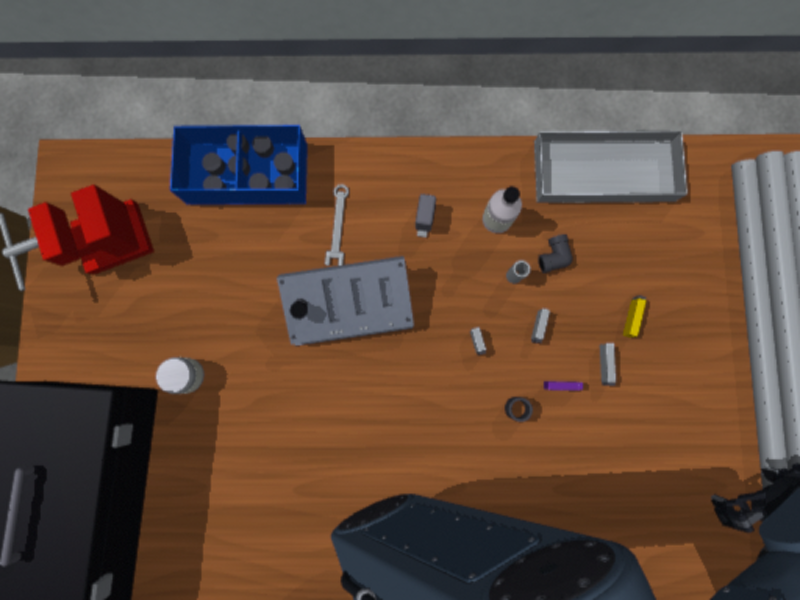

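View pics/side0.png

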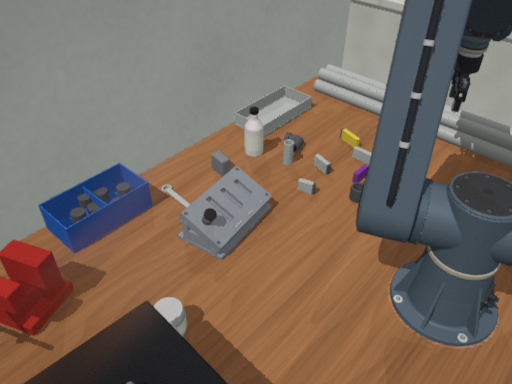

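The top view (800×600 scale) shows these candidates:
- **Short:** grey bar at (479,341).
- **Medium:** grey bar at (541,325). Its purple look-alike is at (564,386).
- **Long:** grey bar at (609,363). Its yellow look-alike is at (636,317).
- **Magazine:** centred at about (346,300), with slot 1 on the right at (385,292), slot 2 at (357,296), slot 3 at (330,300) and the plunger at (299,309).

I'm choosing the three bare-steel bars and will check them in a close crop.

```bash
cat > h.py <<'E'
import numpy as np,cv2
from plant import sensors, eyes
from scipy.spatial.transform import Rotation as Ro
def cam(name):
    m=eyes.camera_model(name); K=np.array(m["mtx"])
    if name=="wrist":
        s=sensors.state(); T=np.eye(4); T[:3,:3]=Ro.from_euler('xyz',s["orientation"],degrees=True).as_matrix(); T[:3,3]=s["tool_pos"]
        C=T@np.array(m["T_tool_cam"]); return K,C[:3,:3].T,-C[:3,:3].T@C[:3,3]
    return K,np.array(m["R"]),np.array(m["t"])
def w(c,u,v,z):
    K,R,t=c; d=R.T@np.linalg.inv(K)@[u,v,1]; o=-R.T@t
    return o+d*(z-o[2])/d[2]
def proj(c,X):
    K,R,t=c; p=(R@np.atleast_2d(X).T).T+t; q=(K@p.T).T; return q[:,:2]/q[:,2:]
def save(name,fn,crop=None,s=1):
    c=cam(name); im=eyes.snapshot(name)[:,:,::-1]; np.savez(fn+".npz",K=c[0],R=c[1],t=c[2])
    if crop: x0,y0,x1,y1=crop; im=im[y0:y1,x0:x1]
    cv2.imwrite(fn+".png",cv2.resize(im,None,fx=s,fy=s,interpolation=cv2.INTER_CUBIC)); return c
def load(fn): d=np.load(fn+".npz"); return d["K"],d["R"],d["t"]
E
python3 - <<'E'
import cv2
a=cv2.imread("pics/top0.png")
cv2.imwrite("pics/c0.png",cv2.resize(a[150:270,170:430],None,fx=3,fy=3,interpolation=cv2.INTER_CUBIC))
E
```

```text
(no output)
```

View pics/c0.png

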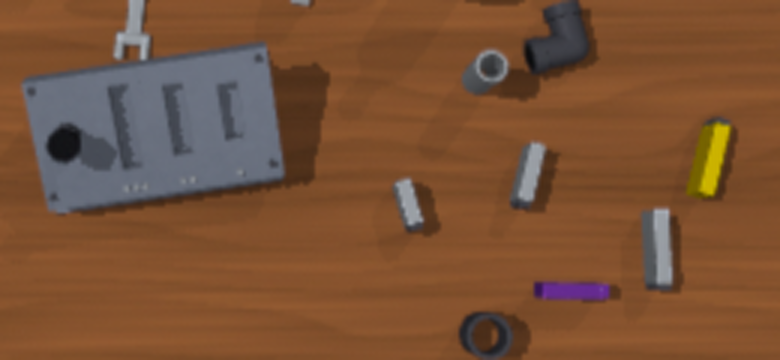

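The crop shows the steel bars at short (408,203), medium (528,175) and long (660,247), with the yellow at (710,158) and the purple at (571,291) clearly different. Studs at the magazine's low edge read 1, 2, 3 at (241,173), (188,181) and (134,188), so slot 1 is on the right.

Run:
```python
from h import *
c=cam("top"); P=lambda x,y,z:w(c,x/3+170,y/3+150,z)
for n,a,b in (("short",(404,183),(415,223)),("med",(536,145),(523,203)),("long",(661,211),(664,284))):
    A=P(*a,.038);B=P(*b,.038); d=A-B; print(n,((A+B)/2).round(4),np.linalg.norm(d).round(4),"yaw",np.degrees(np.arctan2(d[1],d[0])).round(1))
q=[P(24,80,.105),P(265,44,.105),P(284,176,.045),P(50,212,.045)]
print(np.round(q,4))
for a,b in ((0,3),(1,2)): d=q[a]-q[b]; print(np.degrees(np.arctan2(d[1],d[0])))
for a,b in ((0,1),(3,2)): d=q[a]-q[b]; print(np.degrees(np.arctan2(-d[0],d[1])),np.linalg.norm(d))
```

```text
short [ 0.4919 -0.1148  0.038 ] 0.0434 yaw 14.0
med [ 0.5221 -0.2421  0.038 ] 0.0634 yaw -14.8
long [ 0.4446 -0.3775  0.038 ] 0.0756 yaw -1.0
[[0.6133 0.28   0.105 ]
 [0.6491 0.0366 0.105 ]
 [0.5203 0.0172 0.045 ]
 [0.4836 0.2626 0.045 ]]
7.663104734271898
8.590272673249409
8.360312960502142 0.2459994242877067
8.514413218989656 0.24811559827379745
```

```bash
python3 -m pendant '[{"dp":[48,-28,0],"roll":0,"grip":0.4},{"dp":[48,-28,0],"roll":0,"grip":0.4},{"dp":[48,-28,10],"roll":0,"grip":0.4},{"dp":[48,-28,10],"roll":0,"grip":0.4},{"dp":[48,-28,14],"roll":0,"grip":0.4},{"dp":[48,-28,14],"roll":0,"grip":0.4},{"dp":[49,-28,14],"roll":6.5,"grip":0.4},{"dp":[45,-37,14],"roll":6.5,"grip":0.4}]' 40
python3 - <<'E'
from h import *
print(sensors.state()["tool_pos"],sensors.state()["orientation"],sensors.state()["finger_gap"]); save("wrist","pics/w1",None,1.5)
E
```

```text
clock: 1.15
tool_pos: [0.4908, -0.1111, 0.1798]
orientation: [180.0, -0.0, 13.7]
wrist_force: [0.5, -0.1, -1.4]
finger_gap: 0.0512
grasp_force: 0.0
[ 0.49083601 -0.1110568   0.17982862] [ 1.79991962e+02 -8.26597969e-03  1.36941591e+01] 0.051177516420013225
```

View pics/w1.png

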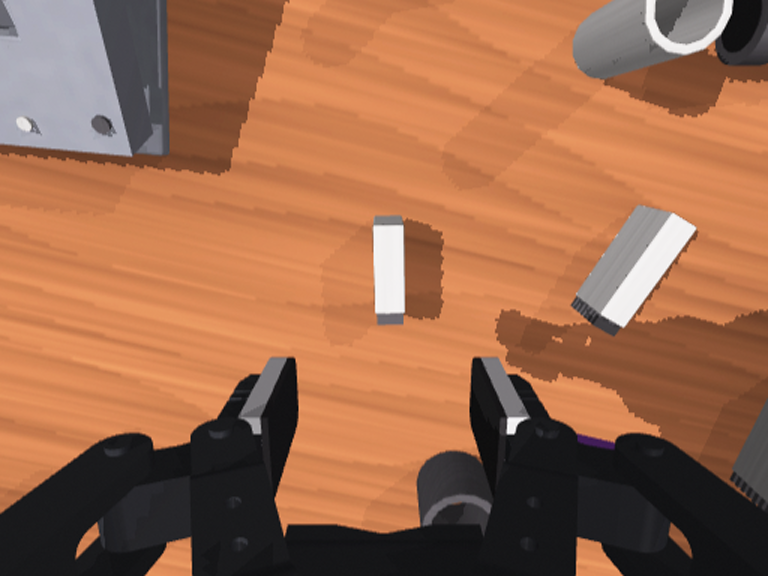

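The wrist view is centred on the short chaser: top face from (388,224) at the plain end to (390,324) at the nose, including the dark toothed strip. The medium chaser is at right with its ridges at (597,315), and slot 1's single stud is at the upper left.

Run:
```python
from h import *
c=load("pics/w1"); P=lambda x,y,z:w(c,x/1.5,y/1.5,z)
for n,a,b in (("short",(389,224),(390.5,324)),("med",(683,222),(610,329))):
    A=P(*a,.038);B=P(*b,.038); d=A-B; print(n,((A+B)/2).round(4),np.linalg.norm(d).round(4),"yaw",np.degrees(np.arctan2(d[1],d[0])).round(1))
s=sensors.state()["tool_pos"];print(s)
print(proj(load("pics/w1"),np.array([s+[0,0,-.006]]))*1.5)
A=P(389,224,.038);B=P(390.5,324,.038);m=(A+B)/2; y=np.radians(13.7);d=m-s
print(d[0]*np.cos(y)+d[1]*np.sin(y), np.sin(y)*d[0]-np.cos(y)*d[1])
```

```text
short [ 0.4943 -0.1138  0.038 ] 0.0532 yaw 14.7
med [ 0.5246 -0.2423  0.038 ] 0.0643 yaw -13.9
[ 0.49234127 -0.10611185  0.17825724]
[[365.81723356 400.65688864]]
7.53560720278424e-05 0.007963897331425334
```

```bash
python3 -m pendant '[{"dp":[0,8,30],"roll":-0.8,"grip":0.4},{"dp":[0,0,50],"roll":0,"grip":0.4},{"dp":[0,0,40],"roll":0,"grip":0.4},{"dp":[0,0,0],"roll":0,"grip":0.4}]'
```

```text
clock: 1.7
tool_pos: [0.4904, -0.12, 0.0583]
orientation: [-179.8, 0.3, 14.7]
wrist_force: [0.2, -0.1, 0.9]
finger_gap: 0.051
grasp_force: 0.0
```

```bash
python3 -m pendant '[{"dp":[0,0,0],"roll":0,"grip":0.4}]'
python3 - <<'E'
from h import *
for i in range(3): print(sensors.state()["tool_pos"])
E
```

```text
clock: 1.82
tool_pos: [0.4926, -0.1207, 0.0616]
orientation: [180.0, -0.1, 14.7]
wrist_force: [0.3, 0.6, 0.3]
finger_gap: 0.0513
grasp_force: 0.0
[ 0.49259458 -0.12071398  0.06155259]
[ 0.49259458 -0.12071398  0.06155259]
[ 0.49259458 -0.12071398  0.06155259]
```

```bash
python3 -m pendant '[{"dp":[3.4,-6.2,0],"roll":0,"grip":0.4},{"dp":[0,0,14],"roll":0,"grip":0.4},{"dp":[0,0,0],"roll":0,"grip":0.9},{"dp":[0,0,0],"roll":0,"grip":0.9},{"dp":[0,0,0],"roll":0,"grip":0.9},{"dp":[0,0,0],"roll":0,"grip":0.9}]' 40
```

```text
clock: 2.58
tool_pos: [0.4937, -0.1137, 0.0464]
orientation: [180.0, -0.0, 14.7]
wrist_force: [0.5, -0.1, -0.4]
finger_gap: 0.0151
grasp_force: 40.3
```

```bash
python3 -m pendant '[{"dp":[0,0,-50],"roll":0,"grip":0.9},{"dp":[0,0,-60],"roll":0,"grip":0.9},{"dp":[20,-40,-40],"roll":0,"grip":0.9},{"dp":[20,-50,-24],"roll":0,"grip":0.9},{"dp":[20,-50,0],"roll":0,"grip":0.9},{"dp":[16,-46,0],"roll":6.3,"grip":0.9},{"dp":[0,0,0],"roll":0,"grip":0.9},{"dp":[0,0,0],"roll":0,"grip":0.9}]'
python3 - <<'E'
from h import *
s=sensors.state();print(s["tool_pos"],s["orientation"],s["finger_gap"]); save("wrist","pics/w2",None,1.5)
E
```

```text
clock: 3.58
tool_pos: [0.5197, 0.0853, 0.2201]
orientation: [180.0, 0.0, 8.5]
wrist_force: [0.6, -1.6, -2.9]
finger_gap: 0.0151
grasp_force: 40.1
[0.51969795 0.0853454  0.22008392] [1.79988374e+02 3.47986541e-02 8.48921959e+00] 0.015070403349383501
```

View pics/w2.png

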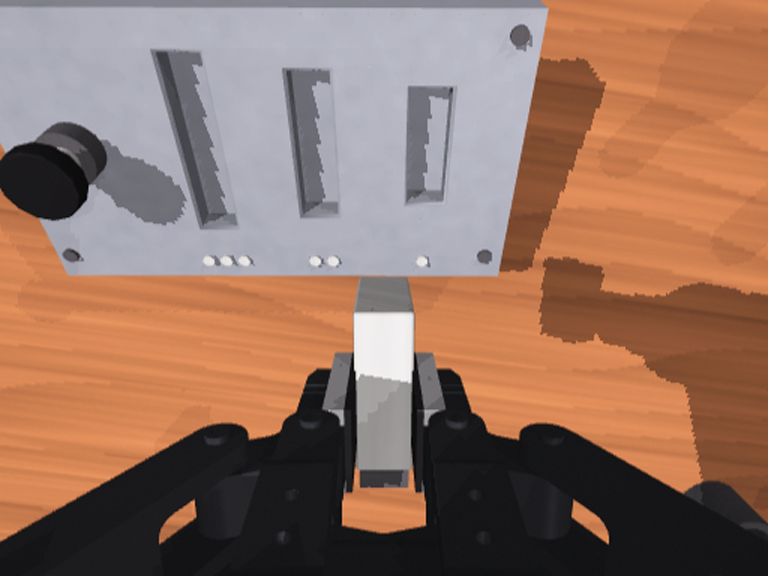

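The wrist view shows all three slots with their 1/2/3 studs, the plunger head at (44,180), and the held bar with its top face spanning rows 312–487. I'll fit the magazine pose from the slot corners.

```bash
cat > fit.py <<'E'
from h import *
from scipy.optimize import least_squares
c=load("pics/w2")
px={1:[(408,86),(454,87),(447,205),(405,204)],2:[(283,69),(330,69),(340,217),(301,217)],3:[(152,50),(200,52),(237,228),(200,229)]}
L={1:.059,2:.074,3:.089}
def frame(yaw): return Ro.from_euler('xyz',[0,-25,yaw],degrees=True).as_matrix()
def pts(p):
    R=frame(p[3]);o=[]
    for i in (1,2,3):
        a=L[i]/2;b=.0095
        for x,y in ((a,b),(a,-b),(-a,-b),(-a,b)):
            o.append(p[:3]+R@[p[3+i]+x,(i-2)*.055+y,0])
    return np.array(o)
U=np.array(sum([px[i] for i in (1,2,3)],[]))/1.5
def f(p): return np.r_[(proj(c,pts(p))-U).ravel(),1e3*p[5]]
s=least_squares(f,[.57,.12,.075,8.4,0,0,0])
if __name__=="__main__":
    print(s.x.round(4),np.abs(s.fun).max(),np.sqrt(np.mean(s.fun**2)))
    R=frame(s.x[3])
    for i in (1,2,3): print("slot",i,"face",(s.x[:3]+R@[s.x[3+i],(i-2)*.055,0]).round(4))
    ph=s.x[:3]+R@[0,.115,.037]; print("plunger",ph.round(4),proj(c,ph)*1.5)
    for u,v in ((383,312),(383,470),(383,487)): print(w(c,u/1.5,v/1.5,.2117)-[.5197,.0853,.22])
E
python3 fit.py
```

```text
[ 5.7930e-01  1.2740e-01  8.1300e-02  8.3126e+00  2.0000e-04  0.0000e+00
 -3.0000e-04] 2.49983927120536 1.0349210148434314
slot 1 face [0.5874 0.073  0.0814]
slot 2 face [0.5793 0.1274 0.0813]
slot 3 face [0.5711 0.1818 0.0812]
plunger [0.5472 0.2389 0.1149] [[ 33.12471719 188.77876582]]
[ 0.0269757   0.00388907 -0.0083    ]
[-0.01903267 -0.00294138 -0.0083    ]
[-0.02451976 -0.003756   -0.0083    ]
```

```bash
cat > fit2.py <<'E'
from fit import *
ct=load("pics/w2"); top=cam("top")
def cor(p): # bed top corners: low right, low left, high right, high left
    R=frame(p[3]); return np.array([p[:3]+R@[p[7]+x,p[8]+y,0] for x,y in ((-.07,-.125),(-.07,.125),(.07,-.125),(.07,.125))])
Uc=np.array([(497,274),(67,275),(547,8)])/1.5
Ut=np.array([(284,176),(50,209),(265,44),(24,80)])/3+[170,150]
Ph=np.array([44,180])/1.5
def g(p,full=False):
    a=(proj(c,pts(p))-U).ravel(); b=(proj(c,cor(p)[:3])-Uc).ravel(); t=(proj(top,cor(p))-Ut).ravel()
    ph=proj(c,p[:3]+frame(p[3])@[p[9],.115,.037])[0]-Ph
    return (a,b,t,ph) if full else np.r_[a,b,0.7*t,ph*.7,1e3*p[5]]
for wz in (0,1):
    s2=least_squares(lambda p:np.r_[g(p),wz*1e4*(p[2]-.075)],[.57,.12,.075,8.4,0,0,0,0,.03,0],loss='soft_l1')
    print(s2.x.round(4)); [print(x.round(1)) for x in g(s2.x,True)]
E
python3 fit2.py
```

```text
[ 5.7950e-01  1.2760e-01  7.9300e-02  8.4017e+00 -0.0000e+00  0.0000e+00
 -2.0000e-04 -8.6000e-03  2.5600e-02  3.4000e-03]
[ 2.   1.  -0.1  0.4 -2.3 -1.5  1.2 -0.9  1.2  0.6 -0.9  0.6 -1.2 -1.4
  0.8 -1.5  0.8  1.3 -1.4  0.  -0.2 -0.7  0.9 -1.4]
[ 0.2  1.3 -0.4  0.3  0.4 -0.3]
[-0.5 -1.1 -1.2 -0.1 -0.2 -0.  -1.6  0.2]
[-7.8  0.8]
[ 5.7490e-01  1.2720e-01  7.5000e-02  8.3844e+00  5.3000e-03  4.8000e-03
  5.2000e-03 -3.1000e-03  2.5100e-02  8.3000e-03]
[ 1.4  1.1 -0.9  0.5 -3.  -2.   0.8 -1.4  1.4  1.5 -1.   1.6 -1.3 -1.4
  0.9 -1.5  1.6  1.3 -0.8  0.1  0.  -1.5  1.3 -2.1]
[-0.1  0.4  1.  -0.6 -0.2 -0. ]
[-0.5 -1.1 -1.  -0.2 -0.2  0.  -1.4  0.2]
[-6.   0.8]
```

```bash
python3 -m pendant '[{"dp":[33,24.4,0],"roll":0,"grip":0.9},{"dp":[32.3,24.4,10],"roll":0,"grip":0.9},{"dp":[0,0,40],"roll":0,"grip":0.9},{"dp":[0,0,20],"roll":0,"grip":0.9},{"dp":[0,0,0],"roll":0,"grip":0.9},{"dp":[0,0,4],"roll":0,"grip":0.9},{"dp":[0,0,4],"roll":0,"grip":0.9},{"dp":[0,0,2],"roll":0,"grip":0.9}]' 25
```

```text
clock: 4.62
tool_pos: [0.5918, 0.0469, 0.1406]
orientation: [180.0, -0.0, 8.4]
wrist_force: [-1.6, 0.2, -1.5]
finger_gap: 0.0149
grasp_force: 40.1
```

```bash
for i in 1 2 3; do python3 -m pendant '[{"dp":[0,0,2],"roll":0,"grip":0.9},{"dp":[0,0,2],"roll":0,"grip":0.9}]' 25 | egrep "pos|wrist|grasp|orient"; done
```

```text
tool_pos: [0.5918, 0.0469, 0.1371]
orientation: [180.0, -0.0, 8.4]
wrist_force: [-9.7, 0.8, 20.2]
grasp_force: 42.9
tool_pos: [0.5916, 0.047, 0.1349]
orientation: [180.0, -0.0, 8.4]
wrist_force: [-14.6, -1.7, 28.2]
grasp_force: 45.4
tool_pos: [0.5914, 0.047, 0.1311]
orientation: [180.0, 0.0, 8.4]
wrist_force: [-20.8, 0.1, 34.1]
grasp_force: 49.4
```

Run:
```python
from h import *
save("wrist","pics/w3",(150,100,380,384),2)
```

```text
(no output)
```

View pics/w3.png

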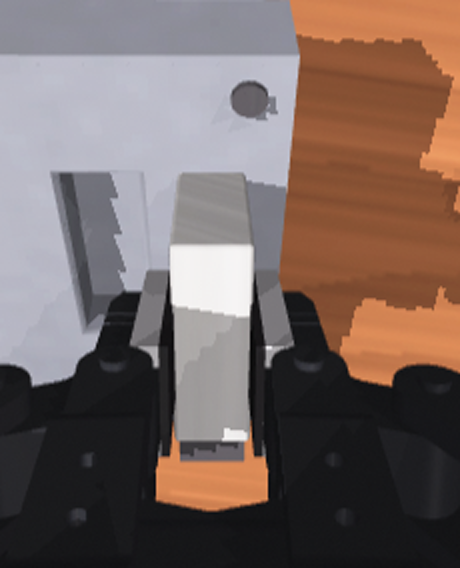

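Run:
```python
from h import *
m=eyes.camera_model("wrist");K=m["mtx"];T=np.linalg.inv(m["T_tool_cam"])
def v(th,s,x0=0):
    o=[]
    for x in(.0275,-.0275):
        p=np.array([x+x0,-.008-s]) # rel pivot: up = -z ; top is 8mm above pivot
        c,sn=np.cos(np.radians(th)),np.sin(np.radians(th))
        # nose down: tail (+x) goes up (-z)
        q=np.array([p[0]*c+p[1]*sn, 0, .0166+ -p[0]*sn+p[1]*c,1])
        X=T@q; Y=K@X[:3]; o.append(1.5*Y[1]/Y[2])
    return np.round(o,1)
for th in(0,5,10,15,20,25): print(th,v(th,0),v(th,.003),v(th,.006))
```

```text
0 [310.8 494.7] [314.6 501.7] [318.5 509.1]
5 [316.8 490.9] [321.8 498.5] [326.9 506.5]
10 [323.6 486.6] [329.8 494.7] [336.2 503.1]
15 [331.3 481.7] [338.6 490.2] [346.3 499. ]
20 [339.8 476.3] [348.2 485.1] [357.  494.3]
25 [348.9 470.5] [358.4 479.6] [368.3 489. ]
```

The bar in the view has tilted only about 8° and has slipped up a little between the pads (tail edge at row 243, nose at row 460). I'll press further until it lies flat on the bed face.

```bash
for i in 1 2 3; do python3 -m pendant '[{"dp":[0,0,1.5],"roll":0,"grip":0.9},{"dp":[0,0,1.5],"roll":0,"grip":0.9},{"dp":[0,0,0],"roll":0,"grip":0.9}]' 25 | egrep "pos|wrist|grasp|gap"; done
python3 - <<'E'
from h import *
save("wrist","pics/w4",(150,100,380,384),2)
E
```

```text
tool_pos: [0.5912, 0.047, 0.128]
wrist_force: [-17.9, -0.4, 30.1]
finger_gap: 0.0152
grasp_force: 51.8
tool_pos: [0.5911, 0.0469, 0.1251]
wrist_force: [-19.1, -0.1, 32.5]
finger_gap: 0.015
grasp_force: 55.1
tool_pos: [0.591, 0.0469, 0.1222]
wrist_force: [-20.7, -1.4, 33.9]
finger_gap: 0.0151
grasp_force: 58.8
```

View pics/w4.png

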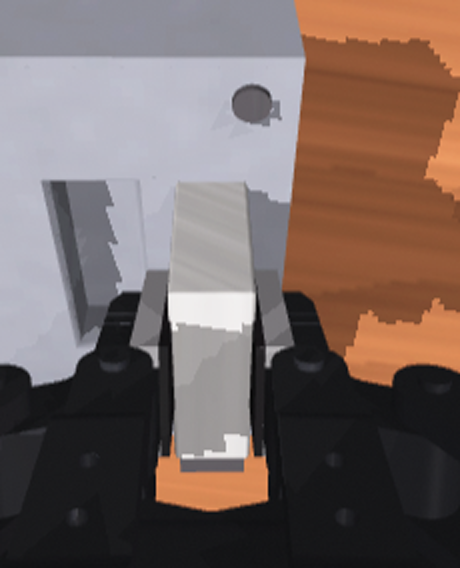

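```bash
cat > tilt.py <<'E'
from fit import frame
from h import *
S2=np.array([.5795,.1276,.0793]); Rm=frame(8.4)
def toslot(X): return Rm.T@(X-S2)  # slot2-centred face coords
def plane(c,u,v,h=0):
    K,R,t=c;d=Rm.T@R.T@np.linalg.inv(K)@[u,v,1];o=Rm.T@(-R.T@t-S2);return o+d*(h-o[2])/d[2]
def tilt(c,ub,vb,vt,L):
    b=plane(c,ub,vb); print("tail bottom, slot2 coords mm",(b*1e3).round(1))
    for dl in range(-20,30,4): # bar pitch relative to the slope (tail low +)
        a=np.radians(dl); up=np.array([np.sin(a),0,np.cos(a)]); back=np.array([-np.cos(a),0,np.sin(a)])
        q=proj(c,[S2+Rm@(b+.038*up),S2+Rm@(b+.038*up+L*back)])[:,1]; print(dl,q.round(1),end=' | ')
    print()
E
python3 - <<'E'
from tilt import *
c=load("pics/w4")
print("slot1 top edge",plane(c,150+45,190)*1e3)
tilt(c,255.5,191,246,.055)
E
```

```text
slot1 top edge [ 3.08758149e+01 -5.50855315e+01  1.38777878e-14]
tail bottom, slot2 coords mm [ 30.3 -81.8   0. ]
-20 [276.2 304.7] | -16 [274.1 311.1] | -12 [271.4 317.3] | -8 [268.1 323.3] | -4 [264.3 329. ] | 0 [260.  334.4] | 4 [255.1 339.4] | 8 [249.6 344. ] | 12 [243.7 348.2] | 16 [237.3 351.7] | 20 [230.5 354.7] | 24 [223.4 356.9] | 28 [215.9 358.3] |
```

The view shows the short bar tilted most of the way, its tail-bottom edge (211,182) almost level with slot 1's upper end (row 180). I'll lift, shift across and measure before inserting.

```bash
python3 -m pendant '[{"dp":[-3.8,0,-9.5],"roll":0,"grip":0.9},{"dp":[-1.5,-13.3,0.7],"roll":0,"grip":0.9},{"dp":[0,-13.4,0],"roll":0,"grip":0.9},{"dp":[0,0,0],"roll":0,"grip":0.9},{"dp":[0,0,0],"roll":0,"grip":0.9}]' 40
python3 - <<'E'
from tilt import *
s=sensors.state()["tool_pos"]; d=Ro.from_euler('z',-8.4,degrees=True).apply(s-[.591,.0469,.1222])*1e3; print(d)
c=save("wrist","pics/w5",(150,100,380,384),2)
E
```

```text
clock: 7.22
tool_pos: [0.5825, 0.0727, 0.1278]
orientation: [180.0, 0.0, 8.4]
wrist_force: [-0.2, -0.0, -1.8]
finger_gap: 0.0151
grasp_force: 53.7
[-4.65290574 26.76841983  5.5745043 ]
```

```bash
python3 -m pendant '[{"dp":[1.5,0,3.2],"roll":0,"grip":0.9},{"dp":[1.5,0,3.2],"roll":0,"grip":0.9},{"dp":[0.8,0,1.8],"roll":0,"grip":0.9},{"dp":[0,0,0],"roll":0,"grip":0.9}]' 40|egrep "pos|wrist"
python3 -m pendant '[{"dp":[0.8,0,1.8],"roll":0,"grip":0.9},{"dp":[0.8,0,1.8],"roll":0,"grip":0.9},{"dp":[0,0,0],"roll":0,"grip":0.9}]' 40|egrep "pos|wrist"
```

```text
tool_pos: [0.5862, 0.073, 0.1197]
wrist_force: [-0.1, -0.4, -2.0]
tool_pos: [0.5878, 0.0733, 0.1162]
wrist_force: [0.4, 0.8, -1.8]
```

```bash
python3 -m pendant '[{"dp":[0.8,0,1.8],"roll":0,"grip":0.9},{"dp":[0.6,0,1.2],"roll":0,"grip":0.9},{"dp":[0,0,0],"roll":0,"grip":0.9}]' 40|egrep "pos|wrist"
python3 -m pendant '[{"dp":[0,0,0],"roll":0,"grip":0.74},{"dp":[0,0,0],"roll":0,"grip":0.74},{"dp":[0,0,0],"roll":0,"grip":0.74},{"dp":[0,0,0],"roll":0,"grip":0.74}]' 40|egrep "pos|wrist|gap"
python3 - <<'E'
from h import *
save("wrist","pics/w6",(120,80,400,384),2)
E
```

```text
tool_pos: [0.589, 0.0735, 0.113]
wrist_force: [-0.8, -0.4, -2.3]
tool_pos: [0.5893, 0.0735, 0.1134]
wrist_force: [0.1, -0.7, -0.1]
finger_gap: 0.0223
```

View pics/w6.png

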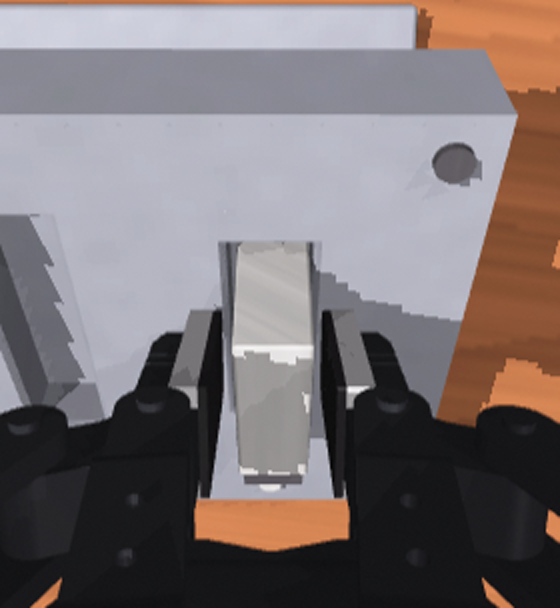

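The short bar sits inside slot 1 with its tail top edge at row 345 and nose at about row 485. I'll compare that with the projected home pose.

```bash
cat >> tilt.py <<'E'
def home(c,i,gap=0.,dh=0.):
    L={1:.055,2:.070,3:.085}[i]; y=(i-2)*.055; lo=-(L+.004)/2+gap
    P=[S2+Rm@np.array([x,y,h+dh]) for x,h in ((lo+L,.024),(lo,.024),(lo+L,0))]
    return proj(c,P)
E
python3 - <<'E'
from tilt import *
c=load("pics/w6")
for g in (0,.002,.004): print(g,home(c,1,g).round(1).tolist(), home(c,1,g,.005).round(1).tolist())
print("slot top edge",proj(c,[S2+Rm@np.array([.0295,-.055,0])]))
E
```

```text
0 [[255.1, 254.4], [255.2, 327.6], [255.1, 210.2]] [[255.1, 265.2], [255.2, 337.7], [255.1, 218.5]]
0.002 [[255.1, 251.0], [255.2, 325.5], [255.1, 206.8]] [[255.1, 261.8], [255.2, 335.6], [255.1, 215.1]]
0.004 [[255.1, 247.5], [255.2, 323.3], [255.1, 203.3]] [[255.1, 258.3], [255.2, 333.5], [255.1, 211.6]]
slot top edge [[255.1349525  203.34008332]]
```

```bash
python3 -m pendant '[{"dp":[0,0,-40],"roll":0,"grip":0.74},{"dp":[0,0,-50],"roll":0,"grip":0.74},{"dp":[-19,50.4,0],"roll":0,"grip":0.4},{"dp":[-19,50.4,0],"roll":0,"grip":0.4},{"dp":[-19,50.4,0],"roll":0,"grip":0.4},{"dp":[-19,50.4,0],"roll":0,"grip":0.4},{"dp":[-19,50.4,0],"roll":0,"grip":0.4},{"dp":[-19,50.4,0],"roll":0,"grip":0.4}]' 40|egrep "pos|orient"
python3 -m pendant '[{"dp":[0,0,5],"roll":7.5,"grip":0.4},{"dp":[0,0,5],"roll":7.5,"grip":0.4},{"dp":[0,0,0],"roll":7.4,"grip":0.4},{"dp":[0,0,0],"roll":0,"grip":0.4},{"dp":[0,0,0],"roll":0,"grip":0.4}]' |egrep "pos|orient"
cat > seg.py <<'E'
from h import *
import sys
def seg(fn,L,ctr):
    c=save("wrist",fn); im=cv2.imread(fn+".png"); h=cv2.cvtColor(im,cv2.COLOR_BGR2HSV)
    m=((h[:,:,1]<60)&(h[:,:,2]>140)).astype(np.uint8)
    m=cv2.morphologyEx(m,cv2.MORPH_OPEN,np.ones((3,3)))
    n,l,st,ce=cv2.connectedComponentsWithStats(m)
    for i in range(1,n):
        if st[i,4]<150: continue
        b=cv2.boxPoints(cv2.minAreaRect(np.argwhere(l==i)[:,::-1].astype(np.float32)))
        W=np.array([w(c,u,v,.038)[:2] for u,v in b])
        (x,y),(a,d),_=cv2.minAreaRect((W*1e3).astype(np.float32)); 
        e=W[1]-W[0],W[2]-W[1]; e=max(e,key=np.linalg.norm); e=e*np.sign(e[0])
        print(st[i].tolist(),"c",round(x,1),round(y,1),"size",round(max(a,d),1),round(min(a,d),1),"yaw",np.degrees(np.arctan2(e[1],e[0])).round(1))
E
python3 - <<'E'
from seg import *
s=sensors.state();print(s["tool_pos"],s["orientation"])
seg("pics/w7",.07,None); print(proj(load("pics/w7"),[[.5246,-.2423,.038]]))
E
```

```text
tool_pos: [0.5202, -0.244, 0.2035]
orientation: [180.0, -0.0, 8.4]
tool_pos: [0.5208, -0.2423, 0.1934]
orientation: [180.0, -0.0, -13.8]
[ 0.52078433 -0.24229605  0.19338474] [ 1.79998499e+02 -1.21201996e-02 -1.38226400e+01]
[113, 17, 53, 58, 961] c 641.5 -184.2 size 41.6 38.7 yaw -18.0
[243, 136, 22, 76, 1453] c 527.7 -242.8 size 62.2 16.3 yaw -16.3
[398, 179, 44, 89, 2706] c 452.7 -369.0 size 86.0 30.4 yaw -0.5
[[253.92130476 178.42262072]]
```

```bash
python3 -m pendant '[{"dp":[3,-1.3,40],"roll":1.7,"grip":0.45},{"dp":[0,0,55],"roll":0,"grip":0.45},{"dp":[0,0,35],"roll":0,"grip":0.45},{"dp":[0,0,17],"roll":0,"grip":0.45},{"dp":[0,0,0],"roll":0,"grip":0.9},{"dp":[0,0,0],"roll":0,"grip":0.9},{"dp":[0,0,0],"roll":0,"grip":0.9},{"dp":[0,0,0],"roll":0,"grip":0.9}]' 40
python3 -m pendant '[{"dp":[0,0,0],"roll":0,"grip":0.9}]'|egrep "pos|gap|grasp|orie"
```

```text
clock: 11.75
tool_pos: [0.5247, -0.2421, 0.0476]
orientation: [180.0, -0.1, -15.7]
wrist_force: [-0.4, 0.3, 7.2]
finger_gap: 0.0147
grasp_force: 42.5
tool_pos: [0.5247, -0.2421, 0.0476]
orientation: [180.0, -0.1, -15.7]
finger_gap: 0.0151
grasp_force: 42.5
```

```bash
python3 -m pendant '[{"dp":[0,0,-55],"roll":0,"grip":0.9},{"dp":[0,0,-60],"roll":0,"grip":0.9},{"dp":[-7.4,-53,-30],"roll":0,"grip":0.9},{"dp":[-7.4,-61,0],"roll":0,"grip":0.9},{"dp":[-7.4,-61,0],"roll":0,"grip":0.9},{"dp":[-7.4,-61,0],"roll":0,"grip":0.9},{"dp":[-7.4,-61,0],"roll":0,"grip":0.9},{"dp":[-7.6,-61,0],"roll":0,"grip":0.9}]' 40|egrep "pos|orient"
python3 -m pendant '[{"dp":[0,-14,0],"roll":-8,"grip":0.9},{"dp":[0,0,0],"roll":-8,"grip":0.9},{"dp":[0,0,0],"roll":-8.1,"grip":0.9},{"dp":[0,0,0],"roll":0,"grip":0.9},{"dp":[0,0,0],"roll":0,"grip":0.9}]' |egrep "pos|orient|gap|wrist"
```

```text
tool_pos: [0.5776, 0.1169, 0.1914]
orientation: [180.0, 0.0, -15.7]
tool_pos: [0.5814, 0.1283, 0.1913]
orientation: [180.0, 0.0, 8.2]
wrist_force: [0.1, -0.1, -3.2]
finger_gap: 0.015
```

```bash
python3 -m pendant '[{"dp":[1.1,0.4,36],"roll":-0.2,"grip":0.9},{"dp":[0,0,8],"roll":0,"grip":0.9},{"dp":[0,0,0],"roll":0,"grip":0.9},{"dp":[0,0,2],"roll":0,"grip":0.9},{"dp":[0,0,2],"roll":0,"grip":0.9},{"dp":[0,0,2],"roll":0,"grip":0.9}]' 40|egrep "pos|wrist"
for i in 1 2; do python3 -m pendant '[{"dp":[0,0,2],"roll":0,"grip":0.9},{"dp":[0,0,2],"roll":0,"grip":0.9},{"dp":[0,0,1],"roll":0,"grip":0.9}]' | egrep "pos|wrist|grasp"; done
python3 - <<'E'
from h import *
save("wrist","pics/w8",(120,80,400,384),2)
E
```

```text
tool_pos: [0.583, 0.1283, 0.1428]
wrist_force: [-11.6, -1.8, 19.2]
tool_pos: [0.582, 0.1283, 0.1383]
wrist_force: [-17.0, -0.2, 23.6]
grasp_force: 46.7
tool_pos: [0.5815, 0.1283, 0.1333]
wrist_force: [-20.7, -1.3, 24.0]
grasp_force: 50.2
```

View pics/w8.png

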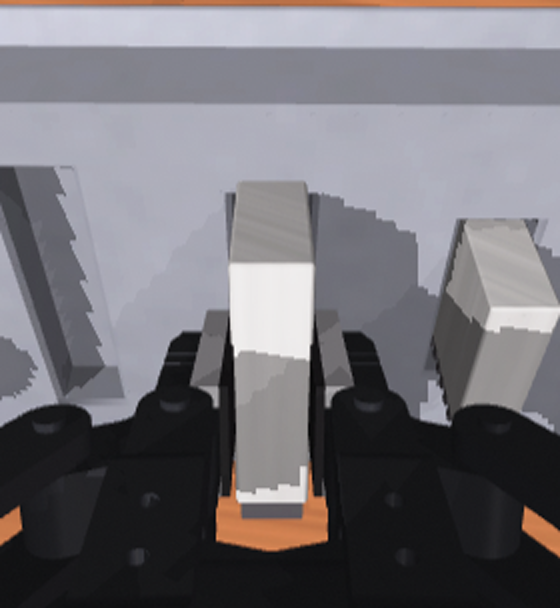

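The view shows the medium bar tail-bottom edge at row 181, just up-slope of slot 2's upper end at row 192 and centred on the slot; its tail top is at row 262 and nose at row 517. The short bar is seated in slot 1.

Run:
```python
from tilt import *
c=load("pics/w8")
print("slot2 top edge",plane(c,256,176)*1e3)
tilt(c,256,170.5,211,.070)
```

```text
slot2 top edge [3.85861431e+01 8.29389283e-02 1.38777878e-14]
tail bottom, slot2 coords mm [41.8  0.1  0. ]
-20 [250.7 291.6] | -16 [248.2 299. ] | -12 [245.2 306.3] | -8 [241.6 313.5] | -4 [237.5 320.5] | 0 [232.9 327.2] | 4 [227.8 333.7] | 8 [222.2 339.8] | 12 [216.2 345.5] | 16 [209.7 350.8] | 20 [202.9 355.6] | 24 [195.8 359.7] | 28 [188.4 363. ] |
```

```bash
python3 -m pendant '[{"dp":[0,0,2],"roll":0,"grip":0.9},{"dp":[0,0,2],"roll":0,"grip":0.9},{"dp":[0,0,2],"roll":0,"grip":0.9},{"dp":[0,0,0],"roll":0,"grip":0.9}]' | egrep "pos|wrist|grasp"
cat > edges.py <<'E'
from tilt import *
def edges(fn,u=256,lo=140,hi=345):
    c=save("wrist",fn); g=cv2.cvtColor(cv2.imread(fn+".png"),cv2.COLOR_BGR2GRAY).astype(float)
    for uu in (u-8,u,u+8):
        p=np.median(g[:,uu-3:uu+4],axis=1); d=np.diff(p); print(uu,[(i+1,int(d[i])) for i in range(lo,hi) if abs(d[i])>14])
    return c
E
python3 - <<'E'
from edges import *
c=edges("pics/w9")
E
```

```text
tool_pos: [0.5811, 0.1282, 0.1271]
wrist_force: [-19.9, -2.6, 21.4]
grasp_force: 54.8
248 [(227, 26), (228, 36), (260, -44), (261, -33), (322, 59), (323, 19), (331, -18), (332, -69), (333, -44), (338, 35), (339, 16)]
256 [(227, 28), (228, 38), (261, -42), (262, -32), (323, 58), (324, 19), (331, -20), (332, -68), (333, -42), (338, 31)]
264 [(227, 28), (228, 37), (262, -42), (263, -33), (321, 58), (322, 19), (331, -20), (332, -68), (333, -40), (338, 29)]
```

Run:
```python
from tilt import *
c=load("pics/w9")
for x in (.0395,.041,.0425):
    v=proj(c,[S2+Rm@np.array([x,0,0])])[0]; print(v); tilt(c,256,v[1],0,.07)
g=cv2.cvtColor(cv2.imread("pics/w9.png"),cv2.COLOR_BGR2GRAY).astype(float)
for a in (240,248,256,264): 
    p=np.median(g[165:195,a-3:a+4],axis=1); print(p.astype(int).tolist())
```

```text
[256.18273501 176.67139995]
tail bottom, slot2 coords mm [39.5  0.1  0. ]
-20 [260.5 299.1] | -16 [258.1 307. ] | -12 [255.2 314.7] | -8 [251.7 322.3] | -4 [247.6 329.7] | 0 [243.  336.9] | 4 [237.8 343.9] | 8 [232.1 350.6] | 12 [226.  356.9] | 16 [219.4 362.8] | 20 [212.4 368.1] | 24 [205.  372.9] | 28 [197.4 377. ] | 
[256.19695224 173.97855202]
tail bottom, slot2 coords mm [41.   0.1  0. ]
-20 [258.1 297.7] | -16 [255.6 305.5] | -12 [252.6 313.2] | -8 [249.  320.8] | -4 [244.9 328.2] | 0 [240.2 335.4] | 4 [234.9 342.4] | 8 [229.2 349.1] | 12 [222.9 355.4] | 16 [216.2 361.2] | 20 [209.1 366.6] | 24 [201.7 371.3] | 28 [194.  375.4] | 
[256.21135684 171.25021228]
tail bottom, slot2 coords mm [42.5  0.1  0. ]
-20 [255.6 296.2] | -16 [253.1 304. ] | -12 [250.  311.7] | -8 [246.3 319.3] | -4 [242.1 326.7] | 0 [237.3 333.9] | 4 [232.  340.9] | 8 [226.2 347.6] | 12 [219.8 353.8] | 16 [213.1 359.7] | 20 [205.9 365. ] | 24 [198.3 369.8] | 28 [190.5 373.7] | 
[176, 176, 176, 176, 176, 176, 175, 173, 166, 162, 162, 165, 166, 166, 165, 164, 165, 166, 166, 166, 166, 167, 167, 166, 165, 164, 164, 165, 164, 161]
[175, 176, 175, 175, 175, 175, 175, 173, 165, 162, 163, 162, 162, 162, 165, 166, 166, 164, 164, 165, 165, 165, 166, 166, 166, 166, 166, 164, 164, 164]
[175, 175, 175, 175, 175, 175, 175, 172, 165, 161, 161, 161, 162, 161, 161, 161, 160, 163, 165, 165, 164, 163, 164, 164, 164, 164, 165, 165, 166, 165]
[174, 174, 174, 174, 173, 173, 173, 171, 162, 159, 159, 161, 161, 161, 162, 161, 161, 161, 160, 161, 164, 164, 165, 164, 163, 163, 164, 164, 164, 164]
```

```bash
python3 -m pendant '[{"dp":[-4,0,-9],"roll":0,"grip":0.9},{"dp":[-4.3,0,1],"roll":0,"grip":0.9},{"dp":[0,0,0],"roll":0,"grip":0.9},{"dp":[0,0,0],"roll":0,"grip":0.9}]' 40|egrep "pos|wrist"
python3 - <<'E'
from edges import *
s=sensors.state()["tool_pos"]; d=Ro.from_euler('z',-8.4,degrees=True).apply(s-[.5811,.1282,.1271])*1e3
print(d,"slope",d[0]*.906+d[2]*.4226,"n",-d[0]*.4226+d[2]*.906)
E
```

```text
tool_pos: [0.5745, 0.1269, 0.133]
wrist_force: [-0.3, 0.9, -3.5]
[-6.71196224 -0.28944212  5.87856072] slope -3.596758033849566 n 8.162451252515238
```

```bash
python3 -m pendant '[{"dp":[0.2,0,3.8],"roll":0,"grip":0.9},{"dp":[1.5,0,3.2],"roll":0,"grip":0.9},{"dp":[0.8,0,1.8],"roll":0,"grip":0.9},{"dp":[0,0,0],"roll":0,"grip":0.9}]' 40|egrep "pos|wrist"
python3 -m pendant '[{"dp":[0.8,0,1.8],"roll":0,"grip":0.9},{"dp":[0.8,0,1.8],"roll":0,"grip":0.9},{"dp":[0,0,0],"roll":0,"grip":0.9}]' 40|egrep "pos|wrist"
```

```text
tool_pos: [0.577, 0.1273, 0.1243]
wrist_force: [0.2, 0.4, -3.6]
tool_pos: [0.5784, 0.1276, 0.1207]
wrist_force: [-1.3, -0.5, -4.6]
```

```bash
python3 -m pendant '[{"dp":[0.8,0,1.8],"roll":0,"grip":0.9},{"dp":[0.8,0,1.8],"roll":0,"grip":0.9},{"dp":[0,0,0],"roll":0,"grip":0.9}]' 40|egrep "pos|wrist"
python3 -m pendant '[{"dp":[0.6,0,1.4],"roll":0,"grip":0.9},{"dp":[0,0,0],"roll":0,"grip":0.9},{"dp":[0,0,0],"roll":0,"grip":0.74},{"dp":[0,0,0],"roll":0,"grip":0.74},{"dp":[0,0,0],"roll":0,"grip":0.74},{"dp":[0,0,0],"roll":0,"grip":0.74}]' 40|egrep "pos|wrist|gap"
python3 - <<'E'
from edges import *
c=edges("pics/w10")
for g in (0,.002,.004): print(g,home(c,2,g).round(1).tolist(), home(c,2,g,.005).round(1).tolist())
g=cv2.cvtColor(cv2.imread("pics/w10.png"),cv2.COLOR_BGR2GRAY).astype(float)
print(np.median(g[165:215,252:261],axis=1).astype(int).tolist())
E
```

```text
tool_pos: [0.5798, 0.1278, 0.1169]
wrist_force: [-3.6, -1.1, -6.3]
tool_pos: [0.5809, 0.1279, 0.1161]
wrist_force: [-0.1, -0.4, 0.1]
finger_gap: 0.0222
248 [(184, -16), (235, 26), (236, 30), (255, -45), (256, -31), (313, 56), (314, 19), (321, -70), (322, -59), (325, 30), (326, 25)]
256 [(184, -22), (185, -36), (186, 31), (187, 16), (235, 26), (236, 32), (256, -44), (257, -31), (314, 56), (315, 19), (321, -73), (322, -58), (325, 28), (326, 23)]
264 [(235, 25), (236, 31), (257, -44), (258, -30), (314, 53), (315, 19), (321, -75), (322, -60), (325, 28), (326, 22)]
0 [[255.4, 237.3], [255.0, 331.0], [255.5, 194.5]] [[255.3, 247.8], [255.0, 340.7], [255.5, 202.5]]
0.002 [[255.4, 233.6], [255.0, 329.0], [255.5, 190.9]] [[255.4, 244.1], [255.0, 338.8], [255.5, 198.9]]
0.004 [[255.4, 229.9], [255.0, 327.0], [255.5, 187.2]] [[255.4, 240.4], [255.0, 336.8], [255.5, 195.2]]
[176, 176, 176, 176, 176, 176, 176, 175, 176, 176, 175, 176, 175, 175, 174, 175, 175, 173, 173, 151, 115, 146, 162, 161, 172, 176, 178, 180, 180, 180, 179, 180, 180, 180, 179, 178, 178, 178, 178, 178, 177, 175, 174, 174, 174, 177, 180, 180, 181, 179]
```

```bash
python3 -m pendant '[{"dp":[0,0,-40],"roll":0,"grip":0.74},{"dp":[0,0,-50],"roll":0,"grip":0.74},{"dp":[-23,53,0],"roll":0,"grip":0.4},{"dp":[-23,53,0],"roll":0,"grip":0.4},{"dp":[-23,53,0],"roll":0,"grip":0.4},{"dp":[-23,53,0],"roll":0,"grip":0.4},{"dp":[-23,53,0],"roll":0,"grip":0.4},{"dp":[-23,53,0],"roll":0,"grip":0.4}]' 40|egrep "pos|orient"
python3 -m pendant '[{"dp":[-24,53,0],"roll":0,"grip":0.4},{"dp":[-24,53,0],"roll":0,"grip":0.4},{"dp":[-24,53,8],"roll":9.4,"grip":0.4},{"dp":[0,0,0],"roll":0,"grip":0.4},{"dp":[0,0,0],"roll":0,"grip":0.4},{"dp":[0,0,0],"roll":0,"grip":0.4}]' |egrep "pos|orient|clock"
python3 - <<'E'
from seg import *
s=sensors.state();print(s["tool_pos"],s["orientation"])
seg("pics/w11",.085,None); print(proj(load("pics/w11"),[[.447,-.377,.038]]))
E
```

```text
tool_pos: [0.4913, -0.209, 0.2061]
orientation: [180.0, -0.0, 8.6]
clock: 19.9
tool_pos: [0.4451, -0.3741, 0.1981]
orientation: [180.0, -0.0, -0.7]
[ 0.44510009 -0.37412342  0.19812968] [ 1.79999465e+02 -1.09491372e-02 -6.62478320e-01]
[248, 130, 20, 92, 1744] c 448.6 -376.1 size 76.9 16.2 yaw -0.2
[[258.64109992 179.06655056]]
```

```bash
python3 -m pendant '[{"dp":[-0.5,1.9,40],"roll":0,"grip":0.45},{"dp":[0,0,55],"roll":0,"grip":0.45},{"dp":[0,0,39],"roll":0,"grip":0.45},{"dp":[0,0,17],"roll":0,"grip":0.45},{"dp":[0,0,0],"roll":0,"grip":0.9},{"dp":[0,0,0],"roll":0,"grip":0.9},{"dp":[0,0,0],"roll":0,"grip":0.9},{"dp":[0,0,0],"roll":0,"grip":0.9}]' 40|egrep "pos|wrist|gap|grasp"
```

```text
tool_pos: [0.4448, -0.3776, 0.0484]
wrist_force: [1.0, 1.5, 7.6]
finger_gap: 0.015
grasp_force: 43.5
```

```bash
python3 -m pendant '[{"dp":[0,0,-55],"roll":0,"grip":0.9},{"dp":[0,0,-57],"roll":0,"grip":0.9},{"dp":[12.2,-46,-40],"roll":0,"grip":0.9},{"dp":[12.2,-57,0],"roll":0,"grip":0.9},{"dp":[12.2,-57,0],"roll":0,"grip":0.9},{"dp":[12.2,-57,0],"roll":0,"grip":0.9},{"dp":[12.2,-57,0],"roll":0,"grip":0.9},{"dp":[12.2,-57,0],"roll":0,"grip":0.9}]' 40|egrep "pos|orient"
python3 -m pendant '[{"dp":[12.2,-57,0],"roll":0,"grip":0.9},{"dp":[12.2,-57,0],"roll":0,"grip":0.9},{"dp":[12.2,-57,0],"roll":0,"grip":0.9},{"dp":[12,-59,0],"roll":-9,"grip":0.9},{"dp":[0,0,0],"roll":0,"grip":0.9},{"dp":[0,0,0],"roll":0,"grip":0.9},{"dp":[0,0,0],"roll":0,"grip":0.9}]' |egrep "pos|orient|gap|wrist"
```

```text
tool_pos: [0.5218, -0.0453, 0.1993]
orientation: [180.0, -0.0, -0.8]
tool_pos: [0.5734, 0.181, 0.199]
orientation: [180.0, 0.0, 8.1]
wrist_force: [-0.4, 0.0, -4.1]
finger_gap: 0.0153
```

```bash
python3 -m pendant '[{"dp":[-0.7,-1.1,38],"roll":-0.3,"grip":0.9},{"dp":[0,0,11],"roll":0,"grip":0.9},{"dp":[0,0,0],"roll":0,"grip":0.9},{"dp":[0,0,2],"roll":0,"grip":0.9},{"dp":[0,0,2],"roll":0,"grip":0.9},{"dp":[0,0,2],"roll":0,"grip":0.9}]' 40|egrep "pos|wrist"
for i in 1 2; do python3 -m pendant '[{"dp":[0,0,2],"roll":0,"grip":0.9},{"dp":[0,0,2],"roll":0,"grip":0.9},{"dp":[0,0,2],"roll":0,"grip":0.9}]' | egrep "pos|wrist|grasp"; done
python3 -m pendant '[{"dp":[0,0,2],"roll":0,"grip":0.9},{"dp":[0,0,0],"roll":0,"grip":0.9}]' | egrep "pos|wrist|grasp"
python3 - <<'E'
from edges import *
c=edges("pics/w12",lo=100)
g=cv2.cvtColor(cv2.imread("pics/w12.png"),cv2.COLOR_BGR2GRAY).astype(float)
print(np.median(g[140:200,252:261],axis=1).astype(int).tolist())
for u in (222,226,230,234,238,242): print(u,g[140:200,u].astype(int).tolist())
print(g[240,210:300].astype(int).tolist())
for x in (.046,.047,.048,.05):
    v=proj(c,[S2+Rm@np.array([x,.055,0])])[0]; print(v); tilt(c,v[0],v[1],0,.085)
E
```

```text
tool_pos: [0.5726, 0.1835, 0.1454]
wrist_force: [-11.1, 0.0, 14.4]
tool_pos: [0.5713, 0.1834, 0.1394]
wrist_force: [-17.1, -1.5, 16.4]
grasp_force: 46.9
tool_pos: [0.5709, 0.1834, 0.1332]
wrist_force: [-19.1, -1.4, 17.0]
grasp_force: 49.8
tool_pos: [0.5708, 0.1834, 0.1309]
wrist_force: [-17.4, -0.9, 13.3]
grasp_force: 50.8
248 [(126, 27), (200, 31), (201, 31), (255, -39), (256, -33), (321, 61), (322, 18), (335, -17), (336, -70), (337, -45), (342, 50)]
256 [(126, 25), (200, 32), (201, 31), (256, -38), (257, -33), (322, 61), (323, 17), (335, -18), (336, -70), (337, -45), (342, 47), (343, 18)]
264 [(126, 30), (200, 32), (201, 31), (259, -34), (260, -31), (317, 57), (318, 20), (335, -19), (336, -69), (337, -42), (342, 43), (343, 18)]
[183, 183, 183, 183, 182, 182, 182, 181, 181, 182, 182, 182, 172, 165, 165, 165, 166, 166, 166, 165, 165, 167, 167, 166, 165, 163, 163, 163, 164, 164, 163, 163, 164, 167, 168, 168, 166, 165, 166, 166, 166, 165, 167, 168, 169, 168, 167, 168, 168, 166, 166, 167, 167, 169, 171, 171, 171, 170, 170, 171]
222 [184, 184, 183, 183, 184, 185, 186, 186, 185, 187, 187,
[... 2791 characters left out ...]
.5] | 20 [186.2 376.1] | 24 [178.5 383.3] | 28 [170.6 389.9] | 
[258.52277865 154.25210439]
tail bottom, slot2 coords mm [48. 55.  0.]
-20 [236.6 289.7] | -16 [233.8 298.7] | -12 [230.3 307.7] | -8 [226.3 316.6] | -4 [221.8 325.5] | 0 [216.7 334.2] | 4 [211.  342.9] | 8 [204.9 351.3] | 12 [198.3 359.6] | 16 [191.2 367.6] | 20 [183.8 375.2] | 24 [176.1 382.3] | 28 [168.1 389. ] | 
[258.55585388 150.39400693]
tail bottom, slot2 coords mm [50. 55. -0.]
-20 [233.1 287.7] | -16 [230.1 296.8] | -12 [226.6 305.8] | -8 [222.5 314.7] | -4 [217.8 323.6] | 0 [212.6 332.3] | 4 [206.8 341. ] | 8 [200.6 349.4] | 12 [193.8 357.7] | 16 [186.6 365.6] | 20 [179.1 373.2] | 24 [171.2 380.4] | 28 [163.1 386.9] |
```

```bash
python3 -m pendant '[{"dp":[0,0,2],"roll":0,"grip":0.9},{"dp":[0,0,1],"roll":0,"grip":0.9},{"dp":[0,0,0],"roll":0,"grip":0.9}]' | egrep "pos|wrist|grasp"
python3 - <<'E'
from h import *
g=cv2.cvtColor(cv2.imread("pics/w12.png"),cv2.COLOR_BGR2GRAY).astype(int)
for r in (156,162,168): print(r,[(i,g[r,i]) for i in range(226,290,1)if abs(g[r,i]-g[r,i-1])>10])
E
```

```text
tool_pos: [0.5707, 0.1834, 0.128]
wrist_force: [-18.6, -1.4, 15.4]
grasp_force: 52.7
156 [(273, np.int64(128)), (274, np.int64(149)), (275, np.int64(183))]
162 [(233, np.int64(154)), (234, np.int64(109)), (236, np.int64(121)), (237, np.int64(171)), (273, np.int64(143)), (274, np.int64(114)), (277, np.int64(84)), (278, np.int64(57)), (279, np.int64(72)), (280, np.int64(89)), (283, np.int64(113)), (288, np.int64(146)), (289, np.int64(185))]
168 [(234, np.int64(109)), (236, np.int64(182)), (274, np.int64(131)), (275, np.int64(108)), (277, np.int64(62)), (279, np.int64(81)), (283, np.int64(121))]
```

```bash
python3 -m pendant '[{"dp":[-4,0,-9],"roll":0,"grip":0.9},{"dp":[-5.5,0,1.5],"roll":0,"grip":0.9},{"dp":[0,0,0],"roll":0,"grip":0.9},{"dp":[0,0,0],"roll":0,"grip":0.9}]' 40|egrep "pos|wrist"
python3 - <<'E'
from edges import *
s=sensors.state()["tool_pos"]; d=Ro.from_euler('z',-8.4,degrees=True).apply(s-[.5707,.1834,.1280])*1e3
print(d,"slope",d[0]*.906+d[2]*.4226,"n",-d[0]*.4226+d[2]*.906)
E
```

```text
tool_pos: [0.5633, 0.1818, 0.1342]
wrist_force: [-0.0, -0.5, -3.5]
[-7.54898955 -0.54728344  6.19120012] slope -4.222983362453976 n 8.799430288463585
```

```bash
python3 -m pendant '[{"dp":[0.9,-0.4,3.5],"roll":0,"grip":0.9},{"dp":[1.5,0,3.2],"roll":0,"grip":0.9},{"dp":[1.2,0,2.6],"roll":0,"grip":0.9},{"dp":[0,0,0],"roll":0,"grip":0.9}]' 40|egrep "pos|wrist"
python3 -m pendant '[{"dp":[0.8,0,1.8],"roll":0,"grip":0.9},{"dp":[0.8,0,1.8],"roll":0,"grip":0.9},{"dp":[0,0,0],"roll":0,"grip":0.9}]' 40|egrep "pos|wrist"
```

```text
tool_pos: [0.5667, 0.1827, 0.1247]
wrist_force: [0.1, 0.2, -2.7]
tool_pos: [0.5682, 0.183, 0.1213]
wrist_force: [-1.2, 0.2, -4.2]
```

```bash
python3 -m pendant '[{"dp":[0.8,0,1.8],"roll":0,"grip":0.9},{"dp":[0.8,0,1.8],"roll":0,"grip":0.9},{"dp":[0,0,0],"roll":0,"grip":0.9}]' 40|egrep "pos|wrist"
python3 -m pendant '[{"dp":[0.6,0,1.4],"roll":0,"grip":0.9},{"dp":[0,0,0],"roll":0,"grip":0.9},{"dp":[0,0,0],"roll":0,"grip":0.74},{"dp":[0,0,0],"roll":0,"grip":0.74},{"dp":[0,0,0],"roll":0,"grip":0.74},{"dp":[0,0,0],"roll":0,"grip":0.74}]' 40|egrep "pos|wrist|gap|clock"
python3 - <<'E'
from edges import *
c=edges("pics/w13",lo=110)
for g in (0,.002,.004): print(g,home(c,3,g).round(1).tolist(), home(c,3,g,.005).round(1).tolist())
g=cv2.cvtColor(cv2.imread("pics/w13.png"),cv2.COLOR_BGR2GRAY).astype(float)
print(np.median(g[150:215,252:261],axis=1).astype(int).tolist())
E
```

```text
tool_pos: [0.5697, 0.1832, 0.1176]
wrist_force: [-2.6, -0.1, -5.2]
clock: 27.5
tool_pos: [0.5708, 0.1833, 0.1167]
wrist_force: [-0.3, -0.1, 0.9]
finger_gap: 0.0221
248 [(129, 23), (130, 18), (164, -15), (165, -36), (166, 18), (215, 28), (216, 26), (252, -43), (253, -31), (310, 57), (311, 18), (324, -51), (325, -63), (326, -16), (329, 34)]
256 [(129, 24), (130, 17), (165, -37), (166, 15), (215, 30), (216, 27), (253, -42), (254, -32), (311, 55), (312, 19), (324, -48), (325, -63), (326, -16), (329, 31)]
264 [(129, 17), (130, 21), (165, -20), (215, 28), (216, 27), (258, -43), (259, -31), (312, 56), (313, 20), (324, -50), (325, -63), (326, -15), (329, 28)]
0 [[259.0, 217.2], [257.7, 334.1], [258.6, 175.5]] [[259.1, 227.5], [257.7, 343.6], [258.6, 183.3]]
0.002 [[259.0, 213.2], [257.7, 332.2], [258.6, 171.6]] [[259.1, 223.4], [257.8, 341.8], [258.7, 179.4]]
0.004 [[259.0, 209.0], [257.7, 330.3], [258.6, 167.7]] [[259.1, 219.3], [257.8, 339.9], [258.7, 175.4]]
[178, 178, 178, 178, 178, 178, 178, 179, 179, 179, 180, 179, 180, 180, 168, 131, 146, 158, 161, 162, 162, 173, 177, 175, 174, 174, 176, 176, 176, 175, 176, 177, 178, 180, 181, 181, 179, 179, 178, 178, 179, 178, 178, 178, 180, 182, 182, 181, 181, 181, 180, 179, 179, 178, 178, 178, 180, 182, 184, 184, 183, 183, 182, 182, 182]
```

```bash
python3 -m pendant '[{"dp":[0,0,-40],"roll":0,"grip":0.74},{"dp":[0,0,-50],"roll":0,"grip":0.74},{"dp":[-35,-42,-15],"roll":0,"grip":1},{"dp":[0,0,0],"roll":0,"grip":1},{"dp":[0,0,0],"roll":0,"grip":1},{"dp":[0,0,0],"roll":0,"grip":1}]' 40|egrep "pos|orient|gap"
python3 - <<'E'
from h import *
save("wrist","pics/w14",None,1.5)
E
```

```text
tool_pos: [0.5301, 0.2191, 0.2209]
orientation: [180.0, 0.0, 8.5]
finger_gap: 0.0001
```

View pics/w14.png

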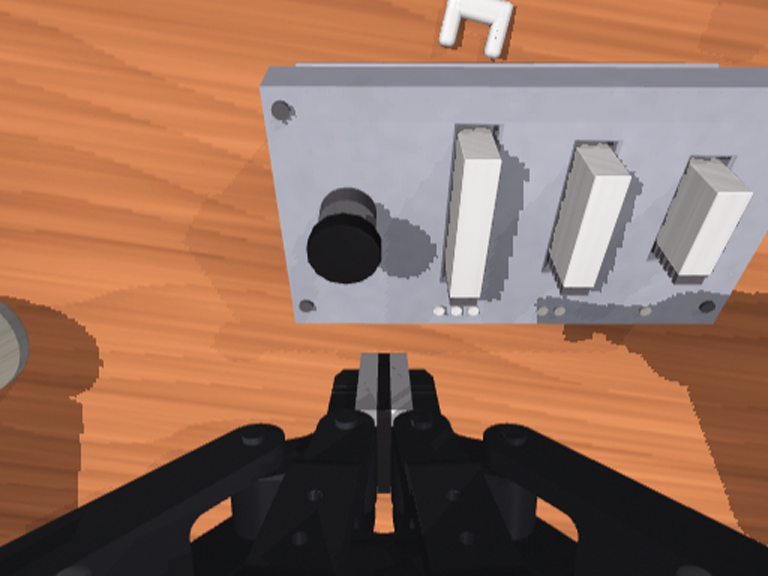

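All three chasers are home, with toothed ends at the low side. The plunger head's top disc is centred at (344,248).

Run:
```python
from tilt import *
c=load("pics/w14"); b=plane(c,344/1.5,248/1.5,.037); X=S2+Rm@b; print(b,X)
s=sensors.state()["tool_pos"]; print(s)
ctr=X-Ro.from_euler('z',8.4,degrees=True).apply([.011,0,0])  # tip centre so that +x pad edge meets the head centre
t=ctr+[0,0,.025]+0.012*Rm[:,2]
d=Ro.from_euler('z',-8.4,degrees=True).apply(t-s)*1e3; print("target TCP",t,"tool dp",d*[1,-1,-1])
```

```text
[0.0046775  0.11468974 0.037     ] [0.55147042 0.23939438 0.11481018]
[0.53006201 0.21905505 0.22090012]
target TCP [0.53557141 0.23704662 0.15068588] tool dp [  8.07856283 -16.99372995  70.21424319]
```

```bash
python3 -m pendant '[{"dp":[8,-17,0],"roll":0,"grip":1},{"dp":[0,0,40],"roll":0,"grip":1},{"dp":[0,0,30],"roll":0,"grip":1},{"dp":[0,0,0],"roll":0,"grip":1},{"dp":[1.7,0,3.6],"roll":0,"grip":1},{"dp":[1.7,0,3.6],"roll":0,"grip":1},{"dp":[0,0,0],"roll":0,"grip":1}]' 40|egrep "pos|wrist"
for i in 1 2 3; do python3 -m pendant '[{"dp":[0.85,0,1.8],"roll":0,"grip":1},{"dp":[0.85,0,1.8],"roll":0,"grip":1},{"dp":[0,0,0],"roll":0,"grip":1}]'|egrep "pos|wrist"; done
```

```text
tool_pos: [0.5388, 0.2383, 0.1448]
wrist_force: [1.1, 0.7, -0.8]
tool_pos: [0.5401, 0.2384, 0.1406]
wrist_force: [-0.4, 0.1, 0.3]
tool_pos: [0.5418, 0.2387, 0.1372]
wrist_force: [-1.5, -0.4, 2.7]
tool_pos: [0.5435, 0.2389, 0.1335]
wrist_force: [-2.8, -0.4, 4.5]
```

```bash
for i in 1 2 3; do python3 -m pendant '[{"dp":[0.85,0,1.8],"roll":0,"grip":1},{"dp":[0.6,0,1.3],"roll":0,"grip":1},{"dp":[0,0,0],"roll":0,"grip":1}]'|egrep "pos|wrist"; done
```

```text
tool_pos: [0.545, 0.2391, 0.1305]
wrist_force: [-3.5, -0.8, 6.7]
tool_pos: [0.5463, 0.2393, 0.1275]
wrist_force: [-3.6, -0.5, 7.8]
tool_pos: [0.5469, 0.2395, 0.1265]
wrist_force: [-18.3, -5.1, 33.9]
```

```bash
python3 -m pendant '[{"dp":[-1.7,0,-3.6],"roll":0,"grip":1},{"dp":[-8,0,-17],"roll":0,"grip":1},{"dp":[-8,0,-30],"roll":0,"grip":1},{"dp":[-10,0,-50],"roll":0,"grip":1},{"dp":[0,0,0],"roll":0,"grip":1},{"dp":[0,0,0],"roll":0,"grip":1},{"dp":[0,0,0],"roll":0,"grip":1}]'
python3 - <<'E'
from tilt import *
c=save("wrist","pics/w15"); im=cv2.imread("pics/w15.png"); g=cv2.cvtColor(im,cv2.COLOR_BGR2GRAY)
s=sensors.state();print(s["tool_pos"])
for h in (.025,.037):
    p=proj(c,[S2+Rm@np.array([.0047+dx,.1147+dy,h]) for dx,dy in((0,0),(.017,0),(-.017,0),(0,.017),(0,-.017))]); print(h,p.round(1).tolist())
u=int(p[0,0]); print([(i,int(g[i,u])-int(g[i-1,u])) for i in range(100,330) if abs(int(g[i,u])-int(g[i-1,u]))>10])
v=int(p[0,1]); print([(i,int(g[v,i])-int(g[v,i-1])) for i in range(190,330) if abs(int(g[v,i])-int(g[v,i-1]))>25])
h=cv2.cvtColor(im,cv2.COLOR_BGR2HSV); m=((h[:,:,1]<40)&(h[:,:,2]>205)).astype(np.uint8); n,l,st,_=cv2.connectedComponentsWithStats(m); print([x.tolist() for x in st[1:] if x[4]>150])
for i in (1,2,3): print(i,home(c,i).round(0).tolist())
E
```

```text
clock: 32.35
tool_pos: [0.52, 0.2352, 0.2237]
orientation: [180.0, 0.1, 8.5]
wrist_force: [0.1, -0.2, -0.4]
finger_gap: -0.0001
grasp_force: 0.0
[0.52006729 0.23526683 0.22368725]
0.025 [[255.9, 143.0], [256.0, 120.8], [255.9, 163.1], [231.1, 142.9], [280.8, 143.0]]
0.037 [[255.9, 152.9], [256.0, 130.4], [255.9, 173.4], [230.1, 152.9], [281.8, 153.0]]
[(113, -34), (114, -55), (115, -24), (122, 16), (129, -34), (130, -35), (177, 21), (178, 98), (179, 26), (206, -17), (207, -17), (235, -67), (236, -70), (328, 19), (329, 77)]
[(211, 31), (230, -40), (231, -107), (280, 55), (281, 40), (313, 38), (318, -48), (319, -26), (320, 57), (328, 80)]
[[313, 0, 13, 20, 174], [330, 0, 30, 28, 311], [323, 93, 39, 94, 2080], [398, 105, 50, 75, 1653], [476, 116, 36, 56, 990]]
1 [[518.0, 115.0], [481.0, 181.0], [498.0, 99.0]]
2 [[437.0, 104.0], [405.0, 189.0], [423.0, 88.0]]
3 [[353.0, 93.0], [332.0, 196.0], [345.0, 77.0]]
```

```bash
python3 -c "
from plant import order; print(order.close_job())"
```

```text
the job is handed in; nothing more can be done
None
```

All three chasers are home in slots 1, 2 and 3, loaded in that order with toothed ends down the slope; the plunger was pressed to its stop and sprang back up (about 39 N measured at the stop, near the 40 N limit), and the job was handed in at about 32 s with no verdict returned.

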